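# Set the bench needle valve two turns open

### The job

Set the needle valve on the bench by its black crank handle: turn the red handwheel clockwise (seen from above) until it is fully closed against its stop, then open it again by exactly two turns anticlockwise, so that the handle is back in line with the yellow mark on the foot. Finish while still holding the handle there, gripped and still, and leave the bottles and other things around the valve where they stand.

Things in the scene. Friction and masses are not known exactly. Their poses are not given: they have to be found in the camera images.
- wheel_centre (a point): centre of the red handwheel, on its upright axis, at rim height (112 mm above the worktop; wheel 122 mm across, rim 12 mm thick, three spokes). The brass needle valve on a round grey foot, 160 mm across, is fixed; its place and yaw vary. The point does not turn with the wheel: x axis points from the wheel's axis towards the yellow index mark on the foot, z up
- crank_handle: black upright handle on the wheel's rim: round grip 20 mm thick (23 mm at its top), 55 mm tall, revolving freely on its own pin. Origin on its axis half-way up, 149 mm above the worktop, 55 mm from the wheel's axis (foot at 122 mm, top at 177 mm; the rest of the valve is below 123 mm). Travels a level circle of 55 mm radius as the wheel turns
- valve_wheel (a joint): turn of the handwheel, rad. 0 = closed at the stop, handle on the side of the yellow mark; grows anticlockwise seen from above (opening), 6.283 a turn, at most six turns. Handle direction from the axis = the point's x axis turned anticlockwise by this. Starts a quarter to nine tenths of a turn open. Needs 1 to 2 N at the handle; stays where left
- bath_corner (a point): near left top corner (seen from the robot) of the big grey water bath at the back, a fixed tank to keep clear of: from here it extends 580 mm to the right (-y), 345 mm away from the robot (+x), and down to the worktop 330 mm below. The arm can strike it when it swings across from the right
- reagent_0: bystander: a 100 ml bottle with clear contents and blue cap, 56 mm across, 104 mm tall; origin at the centre of its underside
- reagent_1: bystander: a 100 ml bottle with pink contents and blue cap, 56 mm across, 104 mm tall; origin at the centre of its underside
- reagent_2: bystander: a 100 ml bottle with blue contents and blue cap, 56 mm across, 104 mm tall; origin at the centre of its underside
- timer: bystander: a small white lab timer, 66 x 66 x 21 mm; origin at the centre of its underside
- tube50_3: bystander: a standing tube with purple cap, 33 mm across, 114 mm tall; origin at the centre of its underside
- dropper_0: bystander: a white dropper bottle with green tip, 27 mm across, 85 mm tall; origin at the centre of its underside
- dropper_1: bystander: a white dropper bottle with red tip, 27 mm across, 85 mm tall; origin at the centre of its underside
- tape_0: bystander: a roll of beige tape lying flat, 76 mm across, 19 mm high; origin at the centre of its underside
Not all that is in view belongs to the job. Leave any blue look-alike of the part that bears wheel_centre alone.

How it is judged (in metres and radians):
On the way:
1. the valve is closed against its stop (wheel within 0.06 rad of it for 0.2 s) (value of joint valve_wheel below 0.06 rad), for 0.2 s.
At the end, for the whole second after the job is handed in: After having been closed, the wheel is two turns open (12.566 rad, within 0.2 rad, about 11 degrees) and still (under 0.1 rad/s), and the fingers hold the black handle between them with more than 2 N (grasp point within 14 mm of its axis) (value of joint valve_wheel between 12.366 and 12.766 rad and velocity of joint valve_wheel between -0.1 and 0.1 rad/s and contact force between the fingers and crank_handle above 2 N and horizontal distance between the grasp point and crank_handle below 0.014 m); the arm keeps its last pose, push and grip.
It fails at once if a bystander (bottle, dropper, tube, tape or timer) is pushed more than 25 mm or tipped more than 0.4 rad (distance of any of reagent_0, reagent_1, reagent_2, timer, tube50_3, dropper_0, dropper_1, tape_0 from where it was at the start of the episode above 0.025 m or angle between any of reagent_0, reagent_1, reagent_2, timer, tube50_3, dropper_0, dropper_1, tape_0's own z axis and vertical above 0.4 rad).
It also fails if it takes over 67 s, if anything falls off the work surface, if the arm or the gripper's body presses on something with over 40 N, if the wrist force passes 120 N, or if a joint passes its speed limit or range.

### The arm

A 7-joint arm with a two-finger parallel gripper is mounted at the origin on a cart in front of the work surface, level with it; the furniture and walls round the work are solid. World frame = base frame: x ahead of the robot, y to its left, z up, the work surface at z = 0. Lengths are in m, angles in degrees, forces in N, time in s.
With the tool pointing down it reaches from about 0.425 to 0.825 m from the base axis. Payload 3.6 kg.
Tool frame: the origin (TCP) lies between the finger pads; the fingertips stand 11 mm ahead of it and the grasp point (between the pads) lies 8 mm behind it; z points along the fingers, y is the line along which they close (so a half turn about z gives the same grasp; the last joint's range is limited). The gripper opens to 93 mm and grips with 3 to 60 N. Pads are 15 mm wide; open, the fingers measure 128 mm over their backs; the gripper's body (75 mm by 188 mm) begins 65 mm behind the grasp point.
Start: joints at [-77.091, 35.231, -0.722, 81.555, 0.464, 63.22, -2.315], TCP at [0.162, 0.629, 0.206] pointing down, gripper open.
Joint ranges: [-178.69, 178.69], [-17.37, 117.87], [-77.05, 75.6], [15.02, 138.74], [-78.02, 258.01], [0.78, 113.62], [-162.83, 162.83]. Speed limits (degrees/s): [159.86, 159.86, 180, 180, 180, 180, 180].

### API

Orientations are given as [roll, pitch, yaw] about the fixed x, y, z axes, in that order (R = Rz(yaw) Ry(pitch) Rx(roll)).
In Python, from bench import manip gives the robot as it stands.
- The arm moves only by the tool servo_tool, never from a script. Its argument "plan" is a list of rows, each an object with "linear": the shift along the tool's x, y, z in m, a list of three; "twist": the turn, a rotation vector about the tool's x, y, z in degrees, a list of three. A call has 1 to 5 rows; each row is the pose to reach, as a shift and turn from the pose commanded when the call began, along the tool's axes at that moment; what a row does not reach only later rows make up. A row lasts 1/10 s, in which the tool goes at most 50 mm and 8.59 degrees, less where a joint would pass 70% of its speed; a pose out of reach is approached as far as the arm can. A call with a gripper value outside its range is refused whole. "fingers" is the finger opening in m, from 0 to 0.093, set as the call begins (left out, the last holds). The fingers move at their own pace and stop on an object; "grip_force" is the grip in N (left out, the last holds). Time passes only in rows, so rows that repeat a pose let the fingers close. It gives the time, the measured TCP pose, the force, the opening and the grip force at its end, in the units of the state.
- manip.observe(): the state, without advancing time (a new reading comes with each control period).
- manip.grab_frame(name): name is "scene" or "side" or "wrist"; returns a dict with "pixels" (400x640x3 uint8, red, green, blue), "fx", "fy", "cx", "cy" (pixels), "rvec" (rotation vector, rad) and "tvec" (3), from world to camera coordinates, as OpenCV has them; the wrist camera has in their place "hand_eye" (4x4, takes a point from camera to tool coordinates, whose origin is the TCP and whose axes are the flange's). Camera axes: x right, y down, z forward; pixel columns grow to the right and rows downward; lengths in m; the calibration is good to about 2 mm. A picture is of the moment at which its call begins: read the wrist's pose just before it. There is no depth.
- manip.job_done(): hands the job in; it is judged then, once.
Trained networks look in the newest picture that a camera, given by its name, has taken for a name from the list of things; names that differ only in an ending like _2 or _b are one class to them, and where a whole thing is asked for, a point or a joint stands for the part that bears it (a point fixed in the world has none). Each returns a list of dicts, best first, with "score" (0 to 1); they miss things now and then, are a little off and sometimes report something else, mostly with a low value. They report only what shows in the picture. A call takes as long as a camera call. They do not tell look-alikes from the thing itself.
- manip.cut_out(camera, query): "pixels" (400x640 bool, what is visible of it) and "box" ([left, top, width, height] in pixels, round what is visible of it).
The state is a dict: "time": time; "qpos": joint angles; "dq": joint speeds; "joint_torque": joint torques, N m; "position": TCP position; "eef_rot": TCP orientation; "force": force on the tool from outside, world axes, zero at the start; "torque": the same for the moment, N m; "opening": finger opening in m; "grip_force": force on a finger pad.
Only numpy, scipy, OpenCV 4.12 (cv2) and the standard library are available. Lean on these libraries where they do the work, as an engineer would, in place of code of your own. Each camera call takes 0.05 s, during which the arm holds its last target. There are 200 camera calls.

## Working session

There is one attempt and no reset: what is moved stays moved. The work goes in short steps, Python scripts to look and compute and a tool call to move; the robot and the scene stay as the last step left them, time stands still between calls to the robot, and variables do not carry over. Pictures are saved under pics/ and viewed, at most 10 in all, crops included, and the job is handed in when it is done.

Besides the shell and the picture viewer there is one more tool, called after "Emit:" in YAML: its name, and indented under it one key for each argument. servo_tool: Moves the arm, as the interface text tells. Its arguments: {"type":"object","properties":{"plan":{"type":"array","items":{"type":"object","properties":{"linear":{"type":"array","items":{"type":"number"}},"twist":{"type":"array","items":{"type":"number"}}}}},"fingers":{"type":"number"},"grip_force":{"type":"number"}},"required":["plan"]}

```bash
mkdir -p pics
python3 - <<'E'
from bench import manip
import cv2,numpy as np
s=manip.observe();print(s)
for n in("scene","side"):
    f=manip.grab_frame(n);cv2.imwrite(f"pics/{n}0.png",f["pixels"][:,:,::-1])
    print(n,f["fx"],f["cx"],f["rvec"],f["tvec"])
    for q in("wheel_centre","valve_wheel","crank_handle"):
        for r in manip.cut_out(n,q)[:3]: print(q,r["score"],r["box"])
E
```

```text
{'time': 0.0, 'qpos': array([-77.09034073,  35.28777999,  -0.722989  ,  81.63974171,
         0.4632739 ,  63.21913473,  -2.31367134]), 'dq': array([-0.08448934, -0.08351202, -0.07961972, -0.05331604, -0.11276828,
       -0.0018753 , -0.00361085]), 'joint_torque': array([ 1.22703213e-05, -4.58932400e+01,  2.08981270e-01, -1.65745175e+01,
       -6.11699140e-02,  2.04279221e-02,  2.18365467e-04]), 'position': array([0.16173918, 0.62871419, 0.204407  ]), 'eef_rot': array([-1.79856199e+02,  1.21032595e-03,  1.65576617e+02]), 'force': array([ 0.32923958, -0.51583921,  0.45215494]), 'torque': array([-0.00101956,  0.00615359, -0.00325998]), 'grip_force': 0.0, 'opening': 0.09272333843161006}
scene 466.8486570452893 321.1219749445232 [ 0.48569617 -2.38371323  1.56158626] [0.4920194  0.23832    1.44021345]
wheel_centre 0.8 [385.7, 200.6, 16.2, 19.9]
wheel_centre 0.74 [283.1, 231.9, 50.0, 59.1]
valve_wheel 0.6 [284.2, 235.9, 40.8, 18.0]
side 474.7178845306666 308.03026295303926 [ 2.05390916 -0.28397189  0.20133097] [-0.46140212  0.28087674  1.35784286]
wheel_centre 0.68 [292.7, 284.1, 66.0, 79.4]
wheel_centre 0.61 [278.0, 175.4, 46.3, 63.9]
valve_wheel 0.89 [282.3, 176.3, 37.2, 29.9]
valve_wheel 0.7 [304.5, 285.7, 53.4, 37.1]
crank_handle 0.58 [344.8, 289.3, 11.7, 20.7]
crank_handle 0.44 [283.9, 178.0, 10.0, 12.0]
```

View pics/scene0.png

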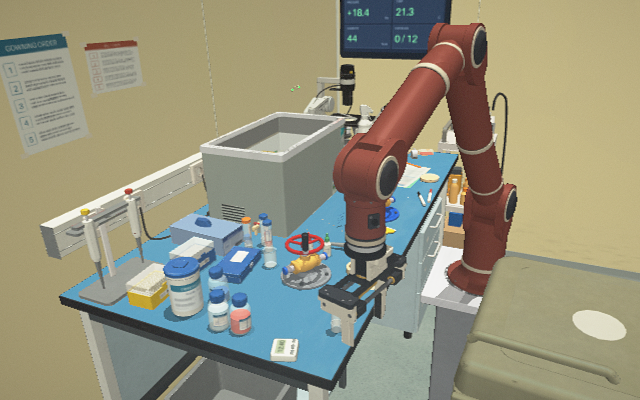

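View pics/side0.png

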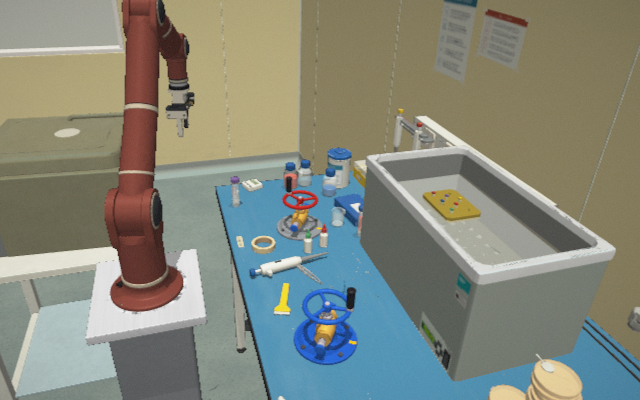

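Two valves match the description. One has a red wheel on a grey foot, at scene (304,243) and side (300,200). The other is blue on a blue foot, at scene (390,213) and side (326,307). The red one on the grey foot fits, and its black handle stands at scene (306,240) and side (289,184). I'll confirm it in an enlarged crop.

```bash
cat > h.py <<'E'
import cv2,numpy as np
from scipy.spatial.transform import Rotation as R
from bench import manip
def cam(f):
    if "hand_eye" in f:
        s=f["state"]; T=np.eye(4);T[:3,:3]=R.from_euler("xyz",s["eef_rot"],degrees=True).as_matrix();T[:3,3]=s["position"]
        T=T@f["hand_eye"]; return T[:3,:3],T[:3,3]
    M=cv2.Rodrigues(np.array(f["rvec"]))[0]; return M.T,-M.T@np.array(f["tvec"])
def grab(n):
    s=manip.observe();f=manip.grab_frame(n);f["state"]=s;return f
def onz(f,uv,z):
    A,c=cam(f);d=A@np.array([(uv[0]-f["cx"])/f["fx"],(uv[1]-f["cy"])/f["fy"],1]);return c+d*(z-c[2])/d[2]
def proj(f,P):
    A,c=cam(f);p=A.T@(np.array(P)-c);return np.array([f["fx"]*p[0]/p[2]+f["cx"],f["fy"]*p[1]/p[2]+f["cy"]])
def red(f,box):
    h=cv2.cvtColor(f["pixels"],cv2.COLOR_RGB2HSV);x,y,w,hh=box
    m=((h[...,0]<6)|(h[...,0]>174))&(h[...,1]>170)&(h[...,2]>90);k=np.zeros_like(m);k[y:y+hh,x:x+w]=1;return m&k
def save(f,x,y,w,h,s,name): cv2.imwrite("pics/"+name,cv2.resize(f["pixels"][y:y+h,x:x+w,::-1],None,fx=s,fy=s,interpolation=cv2.INTER_CUBIC))
E
python3 - <<'E'
from h import *
ims=[]
for n,b in(("scene",(275,225,60,40)),("side",(272,185,56,30))):
    f=grab(n);m=red(f,b)
    ys,xs=np.nonzero(m)
    P=np.array([onz(f,(x,y),.112) for x,y in zip(xs,ys)])
    c=cv2.minEnclosingCircle(np.float32(P[:,:2])*1000)
    print(n,len(xs),c,P.min(0),P.max(0))
    for q in("timer","reagent","tube50","dropper","tape"):
        for r in manip.cut_out(n,q+{"timer":"","reagent":"_0","tube50":"_3","dropper":"_0","tape":"_0"}[q])[:4]:
            x,y,w,h=r["box"];print(q,round(r["score"],2),np.round(r["box"]),onz(f,(x+w/2,y+h),0).round(3))
    A,C=cam(f)
    if n=="side":
        for p in((385,0),):pass
    bx,by=(b[0]+b[2]//2,b[1]+b[3]//2+8)
    ims.append(cv2.resize(f["pixels"][by-50:by+50,bx-50:bx+50,::-1],(400,400),interpolation=cv2.INTER_CUBIC))
    if n=="side": print("bath",onz(f,(367,157),.33), onz(f,(478,265),.33))
    else: print("bath",onz(f,(276,157),.33),onz(f,(202,149),.33))
cv2.imwrite("pics/crop.png",np.hstack(ims))
E
```

```text
scene 177 ((504.9285583496094, 193.11312866210938), 60.577972412109375) [0.44806163 0.13298229 0.112     ] [0.56230794 0.25343136 0.112     ]
timer 0.56 [269. 338.  31.  25.] [0.382 0.563 0.   ]
reagent 0.65 [205. 269.  25.  29.] [0.692 0.405 0.   ]
reagent 0.57 [206. 288.  28.  46.] [0.589 0.534 0.   ]
tube50 0.55 [329. 315.  10.  14.] [0.321 0.403 0.   ]
bath [0.6626142  0.06064423 0.33      ] [0.95060561 0.06886692 0.33      ]
side 234 ((508.2539978027344, 197.3387451171875), 62.056732177734375) [0.45053302 0.13570619 0.112     ] [0.566049  0.2589713 0.112    ]
timer 0.51 [245. 178.  13.  11.] [0.398 0.513 0.   ]
timer 0.17 [322. 167.  17.  32.] [0.677 0.356 0.   ]
reagent 0.89 [324. 166.  13.  33.] [0.68  0.359 0.   ]
reagent 0.72 [300. 160.  11.  25.] [0.616 0.492 0.   ]
reagent 0.65 [284. 168.  14.  20.] [0.551 0.482 0.   ]
reagent 0.36 [279. 176.  46.  66.] [0.492 0.108 0.   ]
tube50 0.61 [234. 178.   9.  27.] [0.329 0.396 0.   ]
tube50 0.38 [283. 176.  36.  32.] [0.55 0.32 0.  ]
dropper 0.67 [322. 224.  10.  24.] [0.562 0.056 0.   ]
dropper 0.31 [234. 178.   8.  30.] [0.322 0.385 0.   ]
tape 0.69 [251. 235.  28.  17.] [0.362 0.085 0.   ]
tape 0.55 [322. 226.  10.  23.] [0.561 0.049 0.   ]
bath [0.6602031  0.02172852 0.33      ] [ 0.67434126 -0.51322512  0.33      ]
```

View pics/crop.png

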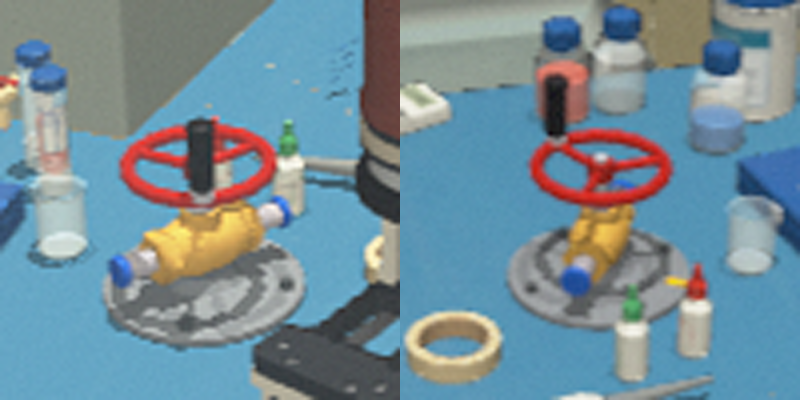

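The crop confirms it: red wheel on a grey foot, with the black handle at side px ≈(289,190) and the yellow mark at side px ≈(319,228). Next I'll work out the geometry.

Run:
```python
from h import *
f=grab("side")
c=np.array([.507,.195])
for nm,uv,z in(("mark",(319.2,228.2),.012),("hfoot",(288.9,192.5),.122),("htop",(288.8,177.5),.177)):
    p=onz(f,uv,z);d=p[:2]-c;print(nm,p.round(3),np.hypot(*d).round(3),np.degrees(np.arctan2(d[1],d[0])).round(1))
print("centre px",proj(f,[.507,.195,.112]))
s=manip.observe();h=np.array([.507,.195])
M=R.from_euler("xyz",s["eef_rot"],degrees=True).as_matrix()
for T in([.507,.195,.30],):print("tool shift",M.T@(np.array(T)-s["position"]))
```

```text
mark [0.568 0.156 0.012] 0.072 -32.7
hfoot [0.48  0.234 0.122] 0.048 124.6
htop [0.481 0.239 0.177] 0.052 120.9
centre px [299.61132445 199.61325457]
tool shift [-0.44243234 -0.33482659 -0.09444079]
```

Emit:
servo_tool:
  plan:
    - {"linear": [-0.03,-0.024,-0.012],"twist": [0,0,8]}
    - {"linear": [-0.068,-0.054,-0.024],"twist": [0,0,16]}
    - {"linear": [-0.106,-0.084,-0.036],"twist": [0,0,24]}
    - {"linear": [-0.144,-0.114,-0.048],"twist": [0,0,32]}
    - {"linear": [-0.182,-0.144,-0.06],"twist": [0,0,40]}
  fingers: 0.093
  grip_force: 25

```text
time: 1.55
position: [0.3033, 0.4431, 0.2663]
eef_rot: [180.0, -0.0, 125.3]
force: [0.1, 0.8, -1.1]
opening: 0.0934
grip_force: 0.0
```

Emit:
servo_tool:
  plan:
    - {"linear": [-0.045,0.002,0]}
    - {"linear": [-0.092,0.004,0]}
    - {"linear": [-0.14,0.006,0]}
    - {"linear": [-0.18,0.008,0]}
    - {"linear": [-0.21,0.011,0]}

```text
invalid input at $.plan[0]: expected keys linear, twist
```

Run:
```python
from h import *
f=grab("wrist");print(f["state"]["position"],f["state"]["eef_rot"],f["state"]["qpos"].round(0),f["hand_eye"].round(3),f["fx"])
cv2.imwrite("pics/w1.png",f["pixels"][:,:,::-1])
for q in("crank_handle","valve_wheel"):
    for r in manip.cut_out("wrist",q)[:2]:print(q,r["score"],r["box"])
print(proj(f,[.507,.195,.112]),proj(f,[.477,.241,.177]),proj(f,[.477,.241,.122]))
m=red(f,(0,0,640,400));ys,xs=np.nonzero(m);P=np.array([onz(f,(x,y),.115)[:2] for x,y in zip(xs,ys)])
print(len(P),cv2.minEnclosingCircle(np.float32(P)*1000))
```

```text
[0.30329617 0.44309781 0.26630455] [ 1.79963708e+02 -2.47169599e-02  1.25254554e+02] [-66.  22.  11.  95.  -5.  63. -18.] [[-0.    -0.958 -0.286  0.079]
 [ 1.    -0.    -0.001 -0.001]
 [ 0.001 -0.286  0.958 -0.18 ]
 [ 0.     0.     0.     1.   ]] 306.42073961156956
valve_wheel 0.54 [322.5, 365.0, 15.3, 7.8]
[336.48070245 400.93473228] [341.92463719 415.86793163] [339.04942517 376.17308884]
19 ((462.218994140625, 235.42782592773438), 7.488536834716797)
```

View pics/w1.png

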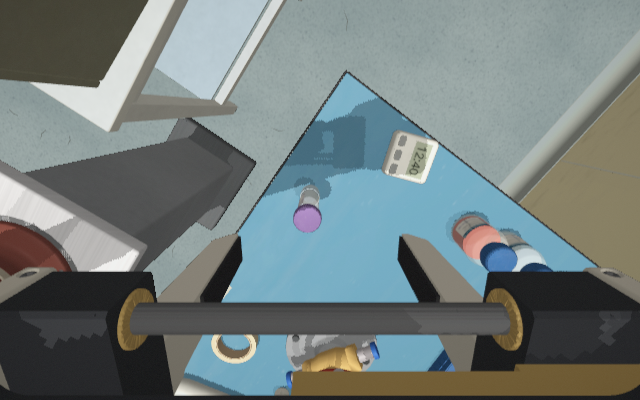

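The wrist view shows only the tape and part of the valve foot, at the bottom (~(330,350)). The grasp point should appear near (320,238), so I'll move over the handle first and then look again.

Emit:
servo_tool:
  plan:
    - {"linear": [-0.045,0.004,0],"twist": [0,0,0]}
    - {"linear": [-0.094,0.009,0],"twist": [0,0,0]}
    - {"linear": [-0.143,0.013,0],"twist": [0,0,0]}
    - {"linear": [-0.19,0.018,0],"twist": [0,0,0]}
    - {"linear": [-0.225,0.022,0],"twist": [0,0,0]}

```text
time: 2.2
position: [0.4524, 0.2732, 0.2654]
eef_rot: [180.0, 0.0, 125.6]
force: [0.4, -0.2, -0.2]
opening: 0.0931
grip_force: 0.0
```

Emit:
servo_tool:
  plan:
    - {"linear": [-0.02,0.002,0.003],"twist": [0,0,0]}
    - {"linear": [-0.04,0.003,0.006],"twist": [0,0,0]}
    - {"linear": [-0.04,0.003,0.006],"twist": [0,0,0]}
    - {"linear": [-0.04,0.003,0.006],"twist": [0,0,0]}

```text
time: 2.6
position: [0.4759, 0.2454, 0.2592]
eef_rot: [-180.0, -0.1, 125.7]
force: [0.1, -0.6, -0.4]
opening: 0.0929
grip_force: 0.0
```

Run:
```python
from h import *
f=grab("wrist");print(f["state"]["position"],f["state"]["eef_rot"],f["state"]["qpos"].round(0))
cv2.imwrite("pics/w2.png",f["pixels"][:,:,::-1])
for q in("crank_handle",):
    for r in manip.cut_out("wrist",q)[:2]:print(q,r["score"],r["box"])
print(proj(f,[.507,.195,.112]),proj(f,[.477,.241,.177]),proj(f,[.477,.241,.122]))
```

```text
[0.47594763 0.2454382  0.25918784] [-1.79966058e+02 -8.61633845e-02  1.25697538e+02] [-40.  22.  15.  96.  -7.  62.  13.]
crank_handle 0.94 [305.0, 183.2, 24.8, 39.4]
crank_handle 0.69 [259.6, 151.0, 110.2, 134.5]
[316.74294224 232.32744051] [318.58838593 203.81729941] [318.81350818 188.4031206 ]
```

View pics/w2.png

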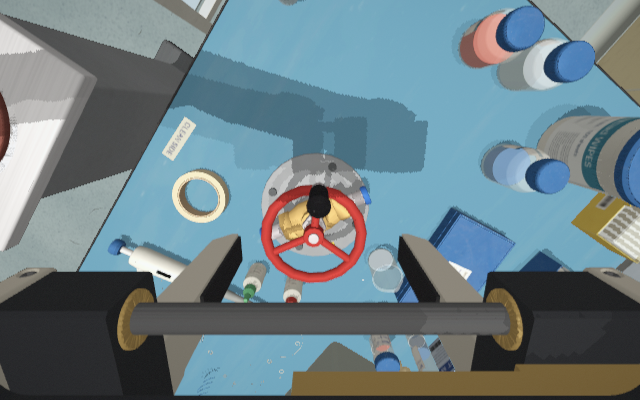

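The wrist view shows the red rim centred near (314,233), the handle top at (318,202), the droppers at (250,290) and (292,292), and the tape at (200,197). This agrees with my estimate to about 2 mm. I'll refine it.

Run:
```python
from h import *
f=grab("wrist");s=f["state"]
m=red(f,(255,175,118,112)).astype(np.uint8)
n,l,st,_=cv2.connectedComponentsWithStats(m);k=1+np.argmax(st[1:,4]);ys,xs=np.nonzero(l==k)
hull=cv2.convexHull(np.stack([xs,ys],1).astype(np.float32))[:,0]
P=np.array([onz(f,p,.112)[:2] for p in hull])
from scipy.optimize import least_squares
r=least_squares(lambda v:np.hypot(P[:,0]-v[0],P[:,1]-v[1])-v[2],[.507,.195,.061],loss="soft_l1",f_scale=.001);print("wheel",r.x.round(4))
c=r.x[:2]
g=(f["pixels"].max(2)<60);k=np.zeros_like(g);k[175:222,300:338]=1;ys,xs=np.nonzero(g&k)
# project handle cylinder model as top disc + bottom disc hull, fit angle
def sil(xy):
    t=np.linspace(0,6.28,24);pts=[proj(f,[xy[0]+rr*np.cos(a),xy[1]+rr*np.sin(a),z]) for a in t for z,rr in((.177,.0115),(.124,.010))]
    im=np.zeros((400,640),np.uint8);cv2.fillConvexPoly(im,cv2.convexHull(np.float32(pts)).astype(np.int32),1);return im.astype(bool)
mk=manip.cut_out("wrist","crank_handle")[0]["pixels"]
b=max(((sil(q)&mk).sum()/(sil(q)|mk).sum(),x,y) for x in np.arange(.467,.488,.001) for y in np.arange(.228,.252,.001) for q in[(x,y)])
h=np.array(b[1:]);d=h-c;print("handle",b,np.hypot(*d),np.degrees(np.arctan2(d[1],d[0])))
M=R.from_euler("xyz",s["eef_rot"],degrees=True).as_matrix();u=d/np.hypot(*d)
T=np.r_[c+.055*u,.147];print(T,M.T@(T-s["position"]),s["position"])
```

```text
wheel [0.5061 0.1895 0.0601]
handle (np.float64(0.8517060367454068), np.float64(0.48000000000000004), np.float64(0.23800000000000002)) 0.055070074973015935 118.24646007955943
[0.48003316 0.23793827 0.147     ] [-0.00930576 -0.0011134   0.11241686] [0.47560586 0.2460089  0.25943066]
```

Emit:
servo_tool:
  plan:
    - {"linear": [-0.009,-0.001,0.02],"twist": [0,0,0]}
    - {"linear": [-0.009,-0.001,0.055],"twist": [0,0,0]}
    - {"linear": [-0.009,-0.001,0.09],"twist": [0,0,0]}
    - {"linear": [-0.009,-0.001,0.11],"twist": [0,0,0]}
    - {"linear": [-0.009,-0.001,0.112],"twist": [0,0,0]}

```text
time: 3.3
position: [0.4788, 0.236, 0.1451]
eef_rot: [-179.7, -0.1, 125.7]
force: [-0.7, -0.8, -0.3]
opening: 0.093
grip_force: 0.0
```

Emit:
servo_tool:
  plan:
    - {"linear": [0,0,0],"twist": [0,0,0]}
    - {"linear": [0,0,0],"twist": [0,0,0]}
    - {"linear": [0,0,0],"twist": [0,0,0]}
    - {"linear": [0,0,0],"twist": [0,0,0]}
    - {"linear": [0,0,0],"twist": [0,0,0]}
  fingers: 0.0
  grip_force: 25

```text
time: 3.8
position: [0.4815, 0.2359, 0.1482]
eef_rot: [179.9, 0.0, 125.6]
force: [0.7, 0.2, 0.8]
opening: 0.0573
grip_force: 0.0
```

Emit:
servo_tool:
  plan:
    - {"linear": [0,0,0],"twist": [0,0,0]}
    - {"linear": [0,0,0],"twist": [0,0,0]}
    - {"linear": [0,0,0],"twist": [0,0,0]}
    - {"linear": [0,0,0],"twist": [0,0,0]}
    - {"linear": [0,0,0],"twist": [0,0,0]}

```text
time: 4.3
position: [0.4813, 0.2358, 0.1475]
eef_rot: [180.0, 0.0, 125.6]
force: [0.4, 0.4, 0.4]
opening: 0.0203
grip_force: 25.0
```

Emit:
servo_tool:
  plan:
    - {"linear": [0,0,0],"twist": [0,0,0]}
    - {"linear": [0,0,0],"twist": [0,0,0]}
    - {"linear": [0,0,0],"twist": [0,0,0]}

```text
time: 4.6
position: [0.4813, 0.2358, 0.1475]
eef_rot: [180.0, 0.0, 125.6]
force: [1.0, 0.0, -0.4]
opening: 0.0208
grip_force: 25.0
```

Run:
```python
from h import *
s=manip.observe();print(s["position"],s["eef_rot"],s["force"],s["opening"],s["grip_force"])
f=grab("wrist");save(f,180,130,280,180,2.5,"w3.png")
# wheel-circle moves: tool frame yaw
def rows(h0,step,n,c,yaw):
    a=np.radians(yaw);X=np.array([np.cos(a),np.sin(a)]);Y=np.array([np.sin(a),-np.cos(a)])
    for k in range(1,n+1):
        d=.055*(np.array([np.cos(np.radians(h0+k*step)),np.sin(np.radians(h0+k*step))])-np.array([np.cos(np.radians(h0)),np.sin(np.radians(h0))]))
        print(h0+k*step,(d@X).round(4),(d@Y).round(4))
c=np.array([.506,.19]);d=s["position"][:2]-c;h0=np.degrees(np.arctan2(d[1],d[0]));print(np.hypot(*d),h0)
rows(h0,-18,9,c,s["eef_rot"][2])
```

```text
[0.48129852 0.23581064 0.14750713] [1.79997462e+02 5.09425514e-03 1.25578601e+02] [ 1.00737116  0.03425091 -0.40970529] 0.02083516361081772 25.000010985822883
0.05204591686048523 118.33392099579793
100.33392099579793 -0.0048 0.0165
82.33392099579793 -0.0145 0.0307
64.33392099579793 -0.0281 0.0413
46.333920995797925 -0.0443 0.0471
28.333920995797925 -0.0615 0.0476
10.333920995797925 -0.078 0.0428
-7.666079004202075 -0.0922 0.0331
-25.666079004202075 -0.1028 0.0195
-43.666079004202075 -0.1086 0.0033
```

View pics/w3.png

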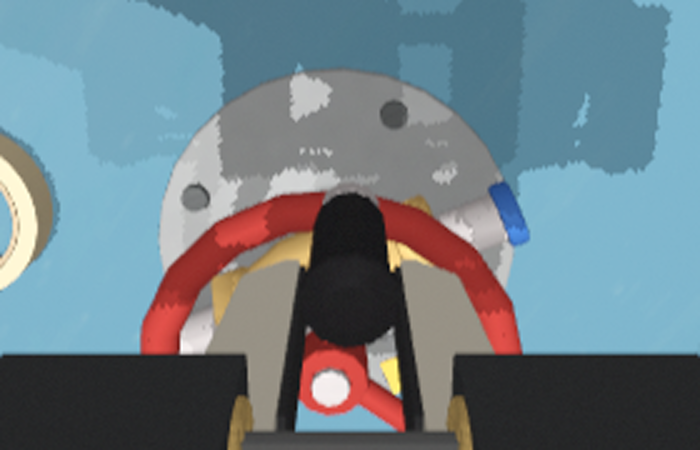

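The handle is gripped between the pads (opening 21 mm, 25 N). Now I'll turn it clockwise.

Emit:
servo_tool:
  plan:
    - {"linear": [-0.0048,0.0165,0],"twist": [0,0,0]}
    - {"linear": [-0.0145,0.0307,0],"twist": [0,0,0]}
    - {"linear": [-0.0281,0.0413,0],"twist": [0,0,0]}
    - {"linear": [-0.0443,0.0471,0],"twist": [0,0,0]}
    - {"linear": [-0.0615,0.0476,0],"twist": [0,0,0]}

```text
time: 5.15
position: [0.5566, 0.2143, 0.1475]
eef_rot: [179.9, -0.1, 125.7]
force: [-1.6, 1.6, 0.9]
opening: 0.0204
grip_force: 25.0
```

Emit:
servo_tool:
  plan:
    - {"linear": [-0.0165,-0.0048,0],"twist": [0,0,0]}
    - {"linear": [-0.0307,-0.0145,0],"twist": [0,0,0]}
    - {"linear": [-0.0375,-0.0213,0],"twist": [0,0,0]}
    - {"linear": [-0.0375,-0.0213,0],"twist": [0,0,0]}

```text
time: 5.55
position: [0.559, 0.1668, 0.1475]
eef_rot: [-179.8, 0.1, 125.4]
force: [-1.2, -0.6, -0.3]
opening: 0.0207
grip_force: 25.0
```

Emit:
servo_tool:
  plan:
    - {"linear": [-0.0037,-0.0057,0],"twist": [0,0,0]}
    - {"linear": [-0.0064,-0.0107,0],"twist": [0,0,0]}
    - {"linear": [-0.0085,-0.016,0],"twist": [0,0,0]}
    - {"linear": [-0.0085,-0.016,0],"twist": [0,0,0]}
    - {"linear": [-0.0085,-0.016,0],"twist": [0,0,0]}

```text
time: 6.05
position: [0.5553, 0.1593, 0.1477]
eef_rot: [179.4, -0.0, 125.8]
force: [7.3, 7.2, -6.4]
opening: 0.0207
grip_force: 25.0
```

Emit:
servo_tool:
  plan:
    - {"linear": [-0.0006,-0.002,0],"twist": [0,0,0]}
    - {"linear": [-0.0008,-0.003,0],"twist": [0,0,0]}
    - {"linear": [-0.0008,-0.003,0],"twist": [0,0,0]}
    - {"linear": [-0.0008,-0.003,0],"twist": [0,0,0]}
    - {"linear": [-0.0008,-0.003,0],"twist": [0,0,0]}

```text
time: 6.55
position: [0.5552, 0.1592, 0.1478]
eef_rot: [179.1, -0.0, 125.8]
force: [9.4, 9.8, -9.6]
opening: 0.0207
grip_force: 25.0
```

Run:
```python
from h import *
f=grab("wrist");s=f["state"];print(s["position"],s["eef_rot"],s["force"],s["opening"])
cv2.imwrite("pics/w4.png",f["pixels"][:,:,::-1])
# handle directly, as silhouette of fit, at grasp height
g=grab("side")
mk=manip.cut_out("side","crank_handle");print([(m["score"],m["box"]) for m in mk[:3]])
w=g["pixels"][140:260,240:380,::-1];cv2.imwrite("pics/s4.png",np.hstack([cv2.resize(w,(700,600),interpolation=cv2.INTER_CUBIC)]))
```

```text
[0.55521026 0.15918428 0.14776464] [ 1.79102159e+02 -1.02695818e-02  1.25831697e+02] [ 9.37184331  9.84245748 -9.64299682] 0.020711405995293357
[(0.54, [346.1, 287.7, 9.6, 23.0]), (0.38, [312.7, 185.4, 8.3, 13.1])]
```

View pics/s4.png

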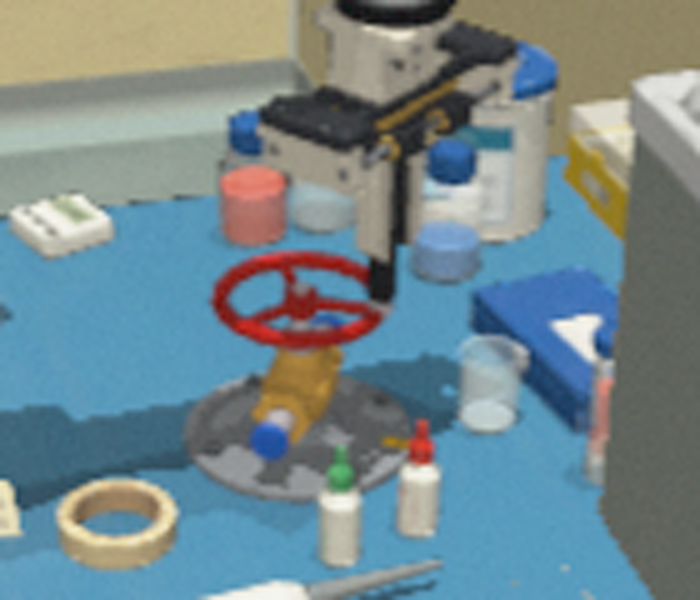

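The push rose to about 14 N with no movement, so the wheel is closed against its stop. The handle at side (316,199) also lies on the side of the yellow mark at (318,228). Next is two turns anticlockwise.

Run:
```python
import numpy as np
a=np.radians(125.58);B=np.array([[np.cos(a),np.sin(a)],[np.sin(a),-np.cos(a)]])
c=np.array([.5081,.1878]);p=lambda d:c+.055*np.array([np.cos(np.radians(d)),np.sin(np.radians(d))])
f0=-31.2
for q in range(5):
    s=np.array([.5502,.1520]) if q==0 else p(f0+90*(q))
    print(q,[(B@(p(f0+90*q+18*k)-s)).round(4).tolist() for k in range(1,6)])
```

```text
0 [[0.0122, 0.0228], [0.0255, 0.0338], [0.0414, 0.0402], [0.0586, 0.0414], [0.0753, 0.0371]]
1 [[0.0146, -0.0092], [0.0256, -0.0224], [0.032, -0.0384], [0.0331, -0.0555], [0.0289, -0.0722]]
2 [[-0.0092, -0.0146], [-0.0224, -0.0256], [-0.0384, -0.032], [-0.0555, -0.0331], [-0.0722, -0.0289]]
3 [[-0.0146, 0.0092], [-0.0256, 0.0224], [-0.032, 0.0384], [-0.0331, 0.0555], [-0.0289, 0.0722]]
4 [[0.0092, 0.0146], [0.0224, 0.0256], [0.0384, 0.032], [0.0555, 0.0331], [0.0722, 0.0289]]
```

Emit:
servo_tool:
  plan:
    - {"linear": [0.0122,0.0228,0],"twist": [0,0,0]}
    - {"linear": [0.0255,0.0338,0],"twist": [0,0,0]}
    - {"linear": [0.0414,0.0402,0],"twist": [0,0,0]}
    - {"linear": [0.0586,0.0414,0],"twist": [0,0,0]}
    - {"linear": [0.0753,0.0371,0],"twist": [0,0,0]}

```text
time: 7.2
position: [0.5358, 0.2357, 0.1475]
eef_rot: [180.0, 0.0, 125.6]
force: [-0.5, -3.4, 1.2]
opening: 0.0205
grip_force: 25.0
```

Emit:
servo_tool:
  plan:
    - {"linear": [0.0146,-0.0092,0],"twist": [0,0,0]}
    - {"linear": [0.0256,-0.0224,0],"twist": [0,0,0]}
    - {"linear": [0.032,-0.0384,0],"twist": [0,0,0]}
    - {"linear": [0.0331,-0.0555,0],"twist": [0,0,0]}
    - {"linear": [0.0289,-0.0722,0],"twist": [0,0,0]}

```text
time: 7.7
position: [0.4609, 0.2163, 0.1476]
eef_rot: [179.8, 0.1, 125.7]
force: [7.2, -2.4, -5.9]
opening: 0.0205
grip_force: 25.0
```

Emit:
servo_tool:
  plan:
    - {"linear": [-0.0092,-0.0146,0],"twist": [0,0,0]}
    - {"linear": [-0.0224,-0.0256,0],"twist": [0,0,0]}
    - {"linear": [-0.0384,-0.032,0],"twist": [0,0,0]}
    - {"linear": [-0.0555,-0.0331,0],"twist": [0,0,0]}
    - {"linear": [-0.0722,-0.0289,0],"twist": [0,0,0]}

```text
time: 8.2
position: [0.4772, 0.1424, 0.1475]
eef_rot: [-180.0, -0.2, 125.7]
force: [0.3, 3.0, -2.3]
opening: 0.0205
grip_force: 25.0
```

Emit:
servo_tool:
  plan:
    - {"linear": [-0.0146,0.0092,0],"twist": [0,0,0]}
    - {"linear": [-0.0256,0.0224,0],"twist": [0,0,0]}
    - {"linear": [-0.032,0.0384,0],"twist": [0,0,0]}
    - {"linear": [-0.0331,0.0555,0],"twist": [0,0,0]}
    - {"linear": [-0.0289,0.0722,0],"twist": [0,0,0]}

```text
time: 8.7
position: [0.5544, 0.158, 0.1476]
eef_rot: [-179.9, 0.1, 125.5]
force: [0.8, -1.5, 1.2]
opening: 0.0206
grip_force: 25.0
```

One turn is done. Now the second.

Emit:
servo_tool:
  plan:
    - {"linear": [0.0092,0.0146,0],"twist": [0,0,0]}
    - {"linear": [0.0224,0.0256,0],"twist": [0,0,0]}
    - {"linear": [0.0384,0.032,0],"twist": [0,0,0]}
    - {"linear": [0.0555,0.0331,0],"twist": [0,0,0]}
    - {"linear": [0.0722,0.0289,0],"twist": [0,0,0]}

```text
time: 9.2
position: [0.5346, 0.2363, 0.1475]
eef_rot: [-179.9, -0.0, 125.7]
force: [-0.6, -3.6, 2.8]
opening: 0.0204
grip_force: 25.0
```

Emit:
servo_tool:
  plan:
    - {"linear": [0.0146,-0.0092,0],"twist": [0,0,0]}
    - {"linear": [0.0256,-0.0224,0],"twist": [0,0,0]}
    - {"linear": [0.032,-0.0384,0],"twist": [0,0,0]}
    - {"linear": [0.0331,-0.0555,0],"twist": [0,0,0]}
    - {"linear": [0.0289,-0.0722,0],"twist": [0,0,0]}

```text
time: 9.7
position: [0.4608, 0.2162, 0.1476]
eef_rot: [179.8, 0.1, 125.6]
force: [7.4, -2.5, -6.8]
opening: 0.0203
grip_force: 25.0
```

Emit:
servo_tool:
  plan:
    - {"linear": [-0.0092,-0.0146,0],"twist": [0,0,0]}
    - {"linear": [-0.0224,-0.0256,0],"twist": [0,0,0]}
    - {"linear": [-0.0384,-0.032,0],"twist": [0,0,0]}
    - {"linear": [-0.0555,-0.0331,0],"twist": [0,0,0]}
    - {"linear": [-0.0722,-0.0289,0],"twist": [0,0,0]}

```text
time: 10.2
position: [0.4766, 0.1428, 0.1475]
eef_rot: [-179.9, -0.3, 125.7]
force: [0.1, 3.5, -1.1]
opening: 0.0206
grip_force: 25.0
```

Emit:
servo_tool:
  plan:
    - {"linear": [-0.0146,0.0092,0],"twist": [0,0,0]}
    - {"linear": [-0.0256,0.0224,0],"twist": [0,0,0]}
    - {"linear": [-0.032,0.0384,0],"twist": [0,0,0]}
    - {"linear": [-0.0331,0.0555,0],"twist": [0,0,0]}
    - {"linear": [-0.0289,0.0722,0],"twist": [0,0,0]}

```text
time: 10.7
position: [0.5543, 0.1578, 0.1475]
eef_rot: [-179.9, 0.1, 125.5]
force: [0.8, -2.0, 0.5]
opening: 0.0205
grip_force: 25.0
```

Emit:
servo_tool:
  plan:
    - {"linear": [0,0,0],"twist": [0,0,0]}
    - {"linear": [0,0,0],"twist": [0,0,0]}
    - {"linear": [0,0,0],"twist": [0,0,0]}
    - {"linear": [0,0,0],"twist": [0,0,0]}
    - {"linear": [0,0,0],"twist": [0,0,0]}

```text
time: 11.2
position: [0.5548, 0.1589, 0.1476]
eef_rot: [-180.0, 0.0, 125.5]
force: [3.7, -2.3, -3.1]
opening: 0.0209
grip_force: 25.0
```

Run:
```python
from h import *
f=grab("wrist");s=f["state"];print(s["position"],s["force"],s["dq"].round(2),s["opening"],s["grip_force"])
g=grab("side");a=cv2.resize(g["pixels"][150:250,240:340,::-1],(400,400),interpolation=cv2.INTER_CUBIC)
b=cv2.resize(f["pixels"][120:300,230:410,::-1],(400,400),interpolation=cv2.INTER_CUBIC);cv2.imwrite("pics/end.png",np.hstack([a,b]))
```

```text
[0.55478124 0.15888994 0.14761415] [ 3.68052674 -2.27862341 -3.05496931] [ 0.08  0.11 -0.1  -0.33  0.04  0.33  0.03] 0.02087405412533409 24.999742697254987
```

View pics/end.png

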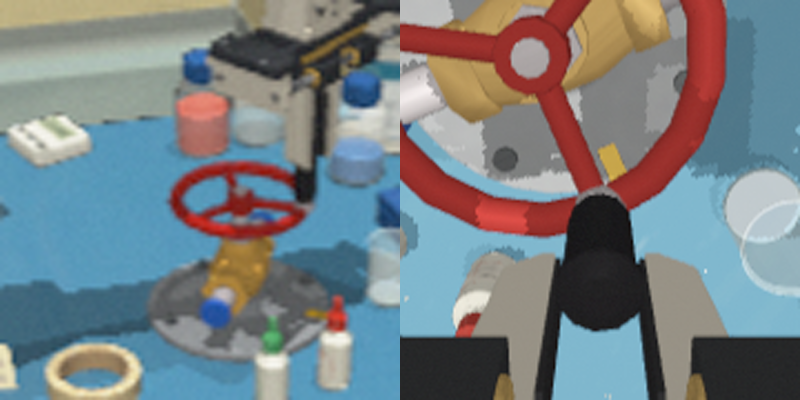

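The TCP is back within 0.5 mm of where it was at the stop, two full turns on. In the picture the handle is in line with the yellow mark (right crop, ≈(612,162)) and still gripped at 25 N.

```bash
python3 -c "
from bench import manip
print(manip.job_done())"
```

```text
the job is handed in; nothing more can be done
None
```

I closed the red valve against its stop, opened it two full turns anticlockwise until the handle lined up with the yellow mark, and handed the job in at about 11 s with the handle still gripped at 25 N; no verdict came back.

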